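Release the ratchet and lower the board holder's hold-down arm

TASK

Get the breadboard in the holder held down for wiring: with the fingertips press the ratchet pawl's thumb tab right down so that the pawl is free of the teeth, then push the raised hold-down arm down by its cross-bar, without slamming it, until its rubber foot rests on the breadboard. Only press and push: do not lift the arm, do not touch the breadboard, and leave the pawl free and everything else on the table where it is.

Things in the scene. Friction and masses are not known exactly. Their poses are not given: they have to be found in the camera images.
- holder: Board holder fixed to the table: grey base plate 120 (x) x 270 (y) x 12 mm. Origin: centre of its underside, z up. Along its y: black bed with breadboard at -80, two steel cheeks (tops 98 high) with the arm's hinge at +45, pawl's hinge at +89. The hold-down arm reaches from its hinge over the bed towards -y; the pawl's thumb tab sticks out towards +y. Both hinge axes lie along x.
- presser_hinge (a point): Middle of the hold-down arm's hinge axis, 80 above the table, at y = +45 of the holder. Its axes are the holder's.
- presser (a joint): Hold-down arm's angle (rad): 0 = level, foot on the breadboard; positive = raised; starts at 0.53 to 0.78. Stiff hinge: stays where left, moves down at about 5 N on the cross-bar. With the pawl engaged a tooth blocks it at about 0.5 (it gives a little if forced). Bar 16 x 14 mm, toothed disc 104 across round the hinge; the rubber foot hangs below the bar, 125 from the hinge.
- bar_mid (a point): Middle of the arm's cross-bar, on its axis (moves with the arm): a round steel bar, 18 mm diameter, 80 long, along the holder's x, 175 from the hinge. At arm angle q it is at y = 45 - 175 cos q, z = 80 + 175 sin q (mm, holder frame): it is pushed along this arc.
- pawl (a joint): Angle of the ratchet pawl (rad): 0 = engaged in the teeth, 0.32 = its stop, tab right down; clear of the teeth from about 0.2. It has no spring: it is stiff (about 4 N on the tab) and stays where it is left.
- pawl_hinge (a point): Middle of the pawl's hinge axis, 30 above the table, at y = +89 of the holder. Its axes are the holder's.
- pawl_pad (a point): Centre of the upper face of the pawl's flat steel thumb tab (moves with the pawl): 28 (holder's x) x 56 (y) x 6 mm, sloping up outwards by 9 degrees when engaged, down outwards by 9 when free. In the holder's frame the point is at y = 148, z = 79 engaged and y = 161, z = 58 mm at the stop. It is pressed from above.
- bed (a point): Centre of the upper face of the black bed, 35 above the table, at y = -80 of the holder; its axes are the holder's.
- breadboard: White breadboard 83 (holder's x) x 55 x 9 thick, lying loose in the bed between lips 4 high. Origin: centre of its underside.
- screwdriver: Bystander, to be left alone: black-handled screwdriver, 160 long, lying on the table (mm). Origin: centre of its underside.
- parts_jar: Bystander, to be left alone: small clear jar with black lid, 48 diameter, 55 tall (mm). Origin: centre of its underside.
- solder_reel: Bystander, to be left alone: grey reel, 48 diameter, 32 tall, lying flat (mm). Origin: centre of its underside.
- mate_cup: Bystander, to be left alone: black drinking cup, 72 diameter, 85 tall (mm). Origin: centre of its underside.
- multimeter: Bystander, to be left alone: black multimeter, 75 x 140 x 32, lying flat (mm). Origin: centre of its underside.
- spare_board: Bystander, to be left alone: spare white breadboard, 55 x 165 x 9, lying on the table (mm). Origin: centre of its underside.
- flask: Bystander, to be left alone: steel vacuum flask, 72 diameter, 230 tall (mm). Origin: centre of its underside.

How it is judged:
By the outcome, as a careful person would: the job done as asked, in the order asked, and still so for the second after the job is handed in, with the robot touching nothing.
It also fails if it takes over 40 s, if anything falls off the work surface, if the arm or the gripper's body presses on something with over 40 N, if the wrist force passes 120 N, or if a joint passes its speed limit or range.

ROBOT

A 6-joint arm with a two-finger parallel gripper is mounted at the origin on the work surface. World frame = base frame: x ahead of the robot, y to its left, z up, the work surface at z = 0. Lengths are in mm, angles in rad, forces in N, time in s.
With the tool pointing down it reaches from about 350 to 975 mm from the base axis. Payload 7.1 kg.
Tool frame: the origin (TCP) lies at the very end of the fingers, on their centre line; the grasp point (between the pads) lies 19 mm behind it; z points along the fingers, y is the line along which they close (so a half turn about z gives the same grasp; the last joint's range is limited). The gripper opens to 88 mm and grips with 3 to 60 N. Pads are 20 mm wide; open, the fingers measure 115 mm over their backs; the gripper's body (75 mm by 178 mm) begins 61 mm behind the grasp point.
Start: joints at [1.286, 0.423, 1.63, -0, 1.089, -0.019], TCP at [164.144, 603.043, 222.675] pointing down, gripper open.
Joint ranges: [-3, 3], [-0.9, 2.11], [0.09, 2.58], [-1.31, 4.45], [0.11, 2.69], [-2.54, 2.54]. Speed limits (rad/s): [2.39, 2.39, 3.01, 3.14, 3.14, 3.14].

INTERFACE

Orientations are given as a rotation vector (axis times angle).
In Python, from workcell import sensors, imaging, close_job gives the robot as it stands. The module is installed in compiled form; this text tells all that it offers.
- The arm moves only by the tool servo_tool, never from a script. Its argument "steps" is a list of rows, each a list of 3 entries, a list of its own where there are three numbers: the shift along the world's x, y, z in m, then the turn, a rotation vector about the world's x, y, z in degrees, then the opening, from -1 (shut) to 1 (fully open). A call has exactly 8 rows; each row shifts and turns the commanded pose from where the row before left it; what a row does not reach is not made up. A row lasts 1/12 s, in which the tool goes at most 41.7 mm and 7.16 degrees, less where a joint would pass 70% of its speed; a pose out of reach is approached as far as the arm can. A call is refused whole if a number of a shift passes 0.0417 or a number of a turn 7.16, either way. A call with a gripper value outside its range is refused whole. The fingers move at their own pace and stop on an object; the grip force is fixed at half the most. Time passes only in rows, so rows that do not move let the fingers close, or fill a call up. It gives the time, the measured TCP pose, the force, the opening and the grip force at its end, in the units of the state.
- sensors.get_obs(): the state, without advancing time (a new reading comes with each control period).
- imaging.get_image(name): name is "scene" or "top"; returns a dict with "color" (400x640x3 uint8, blue, green, red), "range_z" (400x640 float32, mm along the optical axis (not along the pixel's ray), 0 where there is no reading), "vertical_fov" (degrees; the focal length in pixels is half the picture's height over the tangent of half this angle, whatever the lens; pixels are square), "cx", "cy" (the principal point, pixels), "rvec" (rotation vector, rad) and "tvec" (3), from world to camera coordinates, as OpenCV has them. Camera axes: x right, y down, z forward; pixel columns grow to the right and rows downward; lengths in mm; the calibration is good to about 2 mm. A picture is of the moment at which its call begins.
- close_job(): hands the job in; it is judged then, once.
The state is a dict: "t": time; "qpos": joint angles; "qvel": joint speeds; "joint_torque": joint torques, N m; "ee_pos": TCP position; "orientation": TCP orientation; "ft_force": force on the tool from outside, world axes, zero at the start; "moment": the same for the moment, N m; "width": finger opening in mm; "grasp_force": force on a finger pad.
Only numpy, scipy, OpenCV 4.12 (cv2) and the standard library are available. Lean on these libraries where they do the work, as an engineer would, in place of code of your own. Each camera call takes 0.05 s, during which the arm holds its last target. There are 200 camera calls.

## Working session

There is one attempt and no reset: what is moved stays moved. The work goes in short steps, Python scripts to look and compute and a tool call to move; the robot and the scene stay as the last step left them, time stands still between calls to the robot, and variables do not carry over. Pictures are saved under pics/ and viewed, at most 10 in all, crops included, and the job is handed in when it is done.

Besides the shell and the picture viewer there is one more tool, called after "Request:" in YAML: its name, and indented under it one key for each argument. servo_tool: Moves the arm, as the interface text tells. Its arguments: {"type":"object","properties":{"steps":{"type":"array"}},"required":["steps"]}

```bash
mkdir -p pics
cat > h.py <<'E'
import numpy as np,cv2
from workcell import sensors,imaging
def grab(n):
    d=imaging.get_image(n); H,W=d["range_z"].shape
    f=H/2/np.tan(np.radians(d["vertical_fov"])/2)
    v,u=np.mgrid[:H,:W]; z=d["range_z"].astype(float)
    c=np.stack([(u-d["cx"])*z/f,(v-d["cy"])*z/f,z],-1)
    R=cv2.Rodrigues(np.array(d["rvec"],float))[0]
    P=(c-np.array(d["tvec"]).ravel())@R
    P[z==0]=np.nan
    return d["color"],P
E
python3 - <<'E'
from h import *
for n in("scene","top"):
    c,P=grab(n); cv2.imwrite(f"pics/{n}0.png",c); np.save(n+"0.npy",P)
print(sensors.get_obs())
E
```

```text
{'t': 0.1, 'qpos': array([ 1.28601440e+00,  4.23771317e-01,  1.63058943e+00, -4.58081352e-06,
        1.08857639e+00, -1.89760208e-02]), 'qvel': array([ 0.00045243, -0.0024826 , -0.00296572,  0.00103323,  0.00095779,
        0.0018583 ]), 'joint_torque': array([-4.65758894e-04, -5.45615137e+01, -2.74326307e+01,  6.44272752e-02,
        1.88023865e-02,  7.86480854e-06]), 'ee_pos': array([164.0049109 , 602.595201  , 221.98460389]), 'orientation': array([-4.16269059e-01, -3.11369030e+00,  2.08841530e-03]), 'ft_force': array([-0.41054896,  0.29655552, -0.02058655]), 'moment': array([-0.04429457, -0.04562297,  0.04274409]), 'grasp_force': 0.0, 'width': 87.63296376630267}
```

View pics/scene0.png

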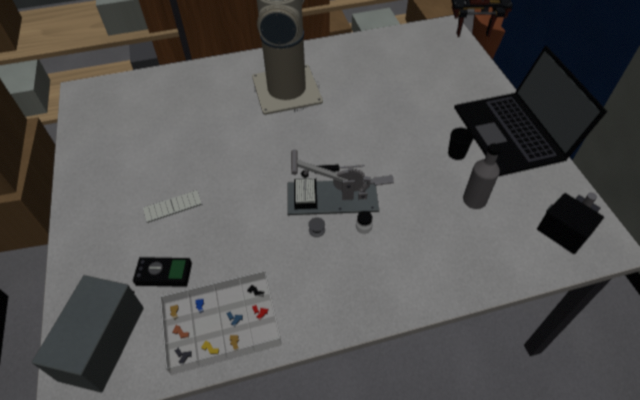

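View pics/top0.png

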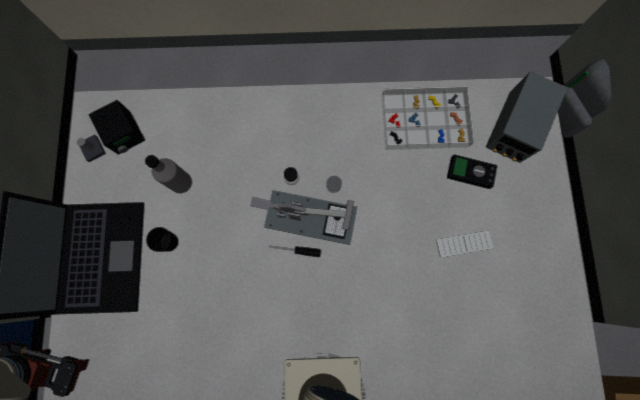

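The holder is at about (310,217) in the top view. Its tab points left (260,202), the cross-bar is at (349,214), and the screwdriver, jar and reel are nearby. Next I'll get the pose.

Run:
```python
from h import *
c=cv2.imread("pics/top0.png");P=np.load("top0.npy")
for n,(u,v) in dict(base=(320,375),jar=(291,175),reel=(334,184),tab=(258,202),bar=(350,213),bb=(336,228),sd=(310,252),flask=(152,160),cup=(162,238)).items(): print(n,P[v,u].round())
for n in("top","scene"):
    P=np.load(n+"0.npy"); x0=P[213,350] if n=="top" else x0
    Q=P.reshape(-1,3); m=(abs(Q[:,2]-12)<4.5)&(np.hypot(Q[:,0]-x0[0],Q[:,1]-x0[1]-80)<230)
    q=Q[m]; r=cv2.minAreaRect(q[:,:2].astype(np.float32)); print(n,len(q),r,cv2.boxPoints(r).round().tolist())
    near=np.hypot(Q[:,0]-x0[0],Q[:,1]-x0[1]-100)<250
    b=Q[near&(Q[:,2]>165)]; print("bar",len(b),b.mean(0).round(1),b.min(0).round(),b.max(0).round())
np.set_printoptions(linewidth=250,suppress=True)
P=np.load("top0.npy");print(P[196:222:2,248:360:5,2].round())
cv2.imwrite("pics/crop.png",cv2.resize(c[150:270,230:380],None,fx=5,fy=5,interpolation=2))
```

```text
base [69.  6. 31.]
jar [644.  75.  56.]
reel [618. -55.  31.]
tab [559. 172.  77.]
bar [500. -87. 178.]
bb [479. -55.  46.]
sd [nan nan nan]
flask [648. 426. 227.]
cup [470. 477.   6.]
top 1951 ((532.8331909179688, -31.498870849609375), (346.00592041015625, 394.38134765625), 4.199614524841309) [[346.0, 152.0], [375.0, -241.0], [720.0, -215.0], [691.0, 178.0]]
bar 227 [497.4 -80.5 174.4] [458. -98. 165.] [536. -61. 181.]
scene 1459 ((531.6787109375, 17.923858642578125), (269.1223449707031, 253.3348388671875), 76.63772583007812) [[377.0, -84.0], [624.0, -142.0], [686.0, 120.0], [440.0, 178.0]]
bar 173 [504.1 -82.9 172.2] [ 461. -100.  165.] [542. -66. 179.]
[[  4.  -0.   3.   1.  -1.  13.  14.  16.  12.   8.  11.  17.   5.  -2.   2.  -4.  -1.   1.  -1.   1.  -0.   2.   3.]
 [  1.  81.  82.  -0.  -1.  10.   7.  12.  10.  12.  17.   8.  11.  10.   3.  -0.   0.   4.   4.   2.   2.  -1.   1.]
 [ -5.  85.  80.  80.  75.  14.  12.  14.  12.  13.  14.  12.  16.  11.  11.  12.   1.  -1.  -2.   1. 173.   0.   0.]
 [ -1.  84.  77.  79.  78.  13.  13.   7.  14.  97.  85.  14.  12.  11.  13.  14. 
[... 398 characters left out ...]
 3.  -2.   3.  13.   8.  41.  56.  75.  96. 108. 118. 111. 119. 130. 132. 144. 151.  40.  45. 178.  10.  -1.]
 [  1.  -1.   0.   3.  10.  10.  12.  29.  99.  85.  94. 106. 110. 118. 130. 139. 145. 156. 159. 169. 179.  12.   2.]
 [ -0.   2.  -0.  -3.  12.   8.  42.  37.  89.  96.  97.  57.  74. 110. 125. 136. 145. 153. 161. 168. 175.  12.   1.]
 [ -6.   3.  -1.  -3.  14.   9.  12.  31.  10.  85.  94.  12.  11.   8.  14.  11.  32. 144. 160. 169. 178.  13.  -2.]
 [  1.   1.  -0.   0.  12.  12.  11.  11.  14.  33.  52.  11.   9.  16.  nan  14.  39.  42. 120.  42. 178.  12.   0.]
 [ -4.   1.  -2.  -1.  12.  10.  13.  10.  13.  16.  11.  10.  10.  14.  14.  12.  44.  45.  43.  43. 177.  16.   2.]]
```

View pics/crop.png

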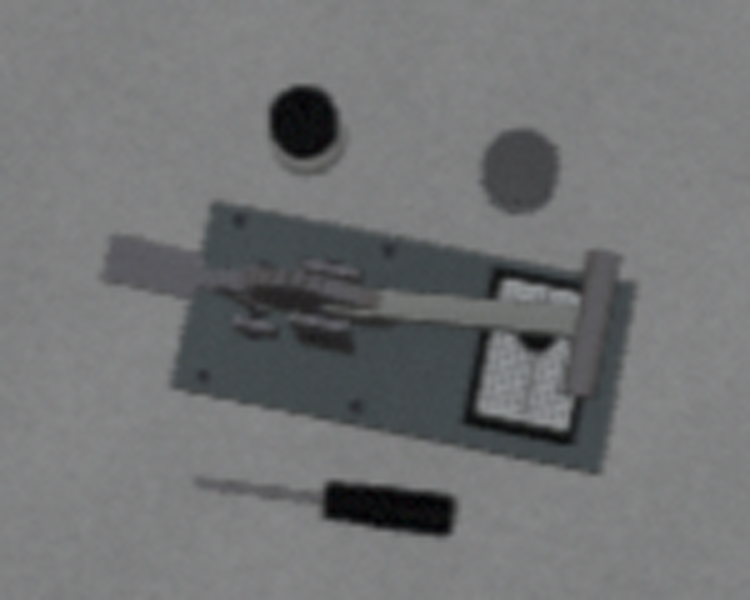

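Run:
```python
from h import *
d=imaging.get_image("top"); f=200/np.tan(np.radians(d["vertical_fov"])/2)
R=cv2.Rodrigues(np.array(d["rvec"],float))[0];t=np.array(d["tvec"]).ravel();C=-R.T@t
def ray(u,v,z):
    r=R.T@np.array([(u-d["cx"])/f,(v-d["cy"])/f,1]);return C+r*(z-C[2])/r[2]
k=np.array([ray(u/5+229.6,v/5+149.6,12) for u,v in[(212,202),(637,282),(602,472),(172,388)]])
print(C.round(),k.round(1))
ctr=k.mean(0);yv=(k[0]+k[3]-k[1]-k[2])[:2];th=np.arctan2(-yv[0],yv[1])
print("ctr",ctr.round(1),"yaw",th,"len",np.hypot(*yv)/2, "xdir yaw",[np.arctan2(*(k[0]-k[3])[1::-1]),np.arctan2(*(k[1]-k[2])[1::-1])])
def W(x,y,z): 
    c,s=np.cos(th),np.sin(th); return np.array([ctr[0]+c*x-s*y,ctr[1]+s*x+c*y,z])
P=np.load("top0.npy");Q=P.reshape(-1,3);Q=Q[~np.isnan(Q[:,0])]
c,s=np.cos(th),np.sin(th);L=np.c_[(Q[:,:2]-ctr[:2])@np.array([[c,-s],[s,c]]),Q[:,2]]
b=L[(abs(L[:,0])<60)&(L[:,1]<-60)&(L[:,1]>-130)&(L[:,2]>160)&(abs(L[:,0])>12)]
print("bar holder",b.mean(0),b.min(0),b.max(0))
tb=L[(abs(L[:,0])<25)&(L[:,1]>140)&(L[:,1]<190)&(L[:,2]>60)];print("tab",tb.mean(0),tb.min(0),tb.max(0))
for q in np.arange(0,.8,.1): print(q.round(1),W(0,45-175*np.cos(q),80+175*np.sin(q)).round(1))
for a in((0,148,79),(0,161,58),(0,45,80)): print(a,W(*a).round(1))
np.save("hold.npy",[*ctr[:2],th])
```

```text
[ 321.    0. 1200.] [[ 609.5  138.5   12. ]
 [ 550.3 -124.1   12. ]
 [ 433.6  -96.9   12. ]
 [ 493.2  163.9   12. ]]
ctr [521.7  20.3  12. ] yaw -0.22310255433618695 len 268.40223517101845 xdir yaw [np.float64(-0.21461853580659476), np.float64(-0.22902725231989435)]
bar holder [  -2.14150536 -105.27633107  175.02253219] [ -40.77175531 -114.62682015  165.90849497] [ 38.83430486 -96.57140664 181.04147212]
tab [  1.50695829 158.15919983  80.10091682] [-12.17397004 140.05980618  73.4905085 ] [ 15.29753462 175.78401513  88.69379951]
0.0 [ 492.9 -106.4   80. ]
0.1 [ 493.1 -105.6   97.5]
0.2 [ 493.7 -103.   114.8]
0.3 [494.6 -98.8 131.7]
0.4 [496.  -93.  148.1]
0.5 [497.6 -85.6 163.9]
0.6 [499.7 -76.6 178.8]
0.7 [502.  -66.3 192.7]
(0, 148, 79) [554.4 164.7  79. ]
(0, 161, 58) [557.3 177.3  58. ]
(0, 45, 80) [531.6  64.2  80. ]
```

The holder is at about (522, 20) with yaw -0.223, and the arm is at q≈0.54. The tool is already nearly aligned with the holder. I'll move over to the tab while closing the fingers.

Request:
servo_tool:
  steps:
    - [[0.0244,-0.0272,0],[0,0,0],-1]
    - [[0.0244,-0.0272,0],[0,0,0],-1]
    - [[0.0244,-0.0272,0],[0,0,0],-1]
    - [[0.0244,-0.0272,0],[0,0,0],-1]
    - [[0.0244,-0.0272,0],[0,0,0],-1]
    - [[0.0244,-0.0272,0],[0,0,0],-1]
    - [[0.0244,-0.0272,0],[0,0,0],-1]
    - [[0.0244,-0.0272,0],[0,0,0],-1]

```text
t: 0.82
ee_pos: [360.1, 383.9, 222.6]
orientation: [-0.416, -3.114, 0.0]
ft_force: [-0.4, -0.5, -0.6]
width: 37.7
grasp_force: 0.0
```

Request:
servo_tool:
  steps:
    - [[0.0244,-0.0272,0],[0,0,0],-1]
    - [[0.0244,-0.0272,0],[0,0,0],-1]
    - [[0.0244,-0.0272,0],[0,0,0],-1]
    - [[0.0244,-0.0272,0],[0,0,0],-1]
    - [[0.0244,-0.0272,0],[0,0,0],-1]
    - [[0.0244,-0.0272,0],[0,0,0],-1]
    - [[0.0244,-0.0272,0],[0,0,0],-1]
    - [[0.0244,-0.0272,0],[0,0,0],-1]

```text
t: 1.48
ee_pos: [555.4, 166.2, 222.5]
orientation: [-0.416, -3.114, 0.0]
ft_force: [0.4, 0.3, -0.6]
width: 0.2
grasp_force: 0.0
```

Request:
servo_tool:
  steps:
    - [[0.0005,0.004,-0.03],[0,0,0],-1]
    - [[0,0,-0.03],[0,0,0],-1]
    - [[0,0,-0.03],[0,0,0],-1]
    - [[0,0,-0.025],[0,0,0],-1]
    - [[0,0,-0.008],[0,0,0],-1]
    - [[0,0,-0.006],[0,0,0],-1]
    - [[0,0,-0.004],[0,0,0],-1]
    - [[0,0,-0.002],[0,0,0],-1]

```text
t: 2.15
ee_pos: [555.7, 172.1, 88.3]
orientation: [0.416, 3.113, 0.001]
ft_force: [-0.7, 0.2, -0.3]
width: 0.4
grasp_force: 0.0
```

Run:
```python
from h import *
c,P=grab("scene"); d=np.argwhere((np.abs(P-[556,170,90])**2).sum(-1)<70**2).mean(0).astype(int); print(d)
v,u=d; cv2.imwrite("pics/s1.png",cv2.resize(c[v-60:v+60,u-100:u+60],None,fx=5,fy=5,interpolation=2))
```

```text
[178 379]
```

View pics/s1.png

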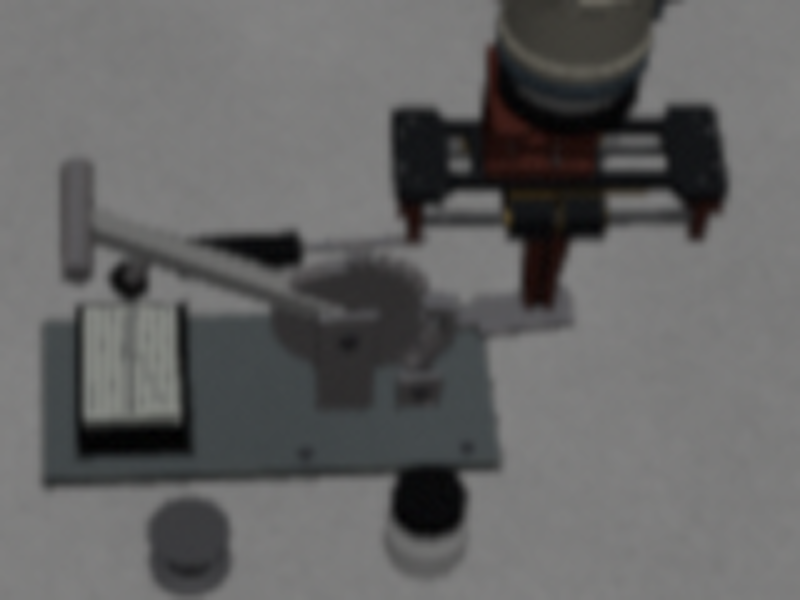

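The fingertips are just above the tab, at crop pixel (540,300). Now I'll press along its arc.

Request:
servo_tool:
  steps:
    - [[0,0,-0.003],[0,0,0],-1]
    - [[0,0,-0.003],[0,0,0],-1]
    - [[0.0003,0.0015,-0.003],[0,0,0],-1]
    - [[0.0003,0.0015,-0.003],[0,0,0],-1]
    - [[0.0003,0.0015,-0.003],[0,0,0],-1]
    - [[0.0003,0.0015,-0.003],[0,0,0],-1]
    - [[0.0003,0.0015,-0.003],[0,0,0],-1]
    - [[0.0003,0.0015,-0.003],[0,0,0],-1]

```text
t: 2.87
ee_pos: [557.7, 181.5, 63.8]
orientation: [0.416, 3.112, 0.001]
ft_force: [2.2, 2.9, 3.7]
width: 0.3
grasp_force: 2.1
```

Request:
servo_tool:
  steps:
    - [[0,0.001,-0.002],[0,0,0],-1]
    - [[0,0.001,-0.001],[0,0,0],-1]
    - [[0,0,-0.001],[0,0,0],-1]
    - [[0,0,0],[0,0,0],-1]
    - [[0,0,0],[0,0,0],-1]
    - [[0,0,0],[0,0,0],-1]
    - [[0,0,0],[0,0,0],-1]
    - [[0,0,0],[0,0,0],-1]

```text
t: 3.53
ee_pos: [556.5, 182.6, 59.5]
orientation: [-0.416, -3.113, 0.001]
ft_force: [1.6, 0.1, 1.9]
width: 0.6
grasp_force: 1.1
```

Request:
servo_tool:
  steps:
    - [[0,0,-0.001],[0,0,0],-1]
    - [[0,0,-0.0005],[0,0,0],-1]
    - [[0,0,-0.0005],[0,0,0],-1]
    - [[0,0,-0.0005],[0,0,0],-1]
    - [[0,0,-0.0005],[0,0,0],-1]
    - [[0,0,0],[0,0,0],-1]
    - [[0,0,0],[0,0,0],-1]
    - [[0,0,0],[0,0,0],-1]

```text
t: 4.2
ee_pos: [556.9, 183.2, 57.6]
orientation: [0.416, 3.114, 0.001]
ft_force: [-2.0, 3.7, 12.5]
width: 0.8
grasp_force: 6.0
```

The force rose to 12.5 N, so the pawl is at its stop. I'll retract straight up and check.

Request:
servo_tool:
  steps:
    - [[0,0,0.005],[0,0,0],-1]
    - [[0,0,0.02],[0,0,0],-1]
    - [[0,0,0.03],[0,0,0],-1]
    - [[0,0,0.035],[0,0,0],-1]
    - [[0,0,0.035],[0,0,0],-1]
    - [[0,0,0.03],[0,0,0],-1]
    - [[0,0,0.01],[0,0,0],-1]
    - [[0,0,0],[0,0,0],-1]

```text
t: 4.87
ee_pos: [557.9, 182.9, 224.1]
orientation: [0.416, 3.11, 0.002]
ft_force: [0.3, -0.7, -1.0]
width: 0.3
grasp_force: 0.0
```

```bash
cat >> h.py <<'E'
def local(n):
    c,P=grab(n);x,y,th=np.load("hold.npy");Q=P.reshape(-1,3);Q=Q[~np.isnan(Q[:,0])]
    co,s=np.cos(th),np.sin(th);return c,np.c_[(Q[:,:2]-[x,y])@np.array([[co,-s],[s,co]]),Q[:,2]]
def rep(n):
    c,L=local(n)
    t=L[(abs(L[:,0])<11)&(L[:,1]>138)&(L[:,1]<192)&(L[:,2]>35)&(L[:,2]<95)]
    if len(t)>5: k=np.polyfit(t[:,1],t[:,2],1);print(n,"tab slope deg",np.degrees(np.arctan(k[0])),"z@161",np.polyval(k,161),len(t))
    b=L[(abs(L[:,0])>12)&(abs(L[:,0])<38)&(L[:,1]>-145)&(L[:,1]<-90)&(L[:,2]>60)&(L[:,2]<182)]
    if len(b)>5: print(n,"bar",b.mean(0),np.percentile(b,[5,95],0).round().tolist(),len(b))
    return c
E
python3 -c "
from h import *
for n in('top','scene'): rep(n)"
```

```text
top bar [-1.17743943e-01 -1.05256534e+02  1.75454344e+02] [[-35.0, -114.0, 171.0], [36.0, -97.0, 180.0]] 132
scene tab slope deg -9.30722664138496 z@161 55.58535371309539 90
scene bar [   1.23194509 -104.7255266   172.97361044] [[-34.0, -113.0, 168.0], [36.0, -97.0, 177.0]] 94
```

The pawl is free, with the tab sloping -9°. Now I'll go over to the cross-bar.

Request:
servo_tool:
  steps:
    - [[-0.0074,-0.0331,0],[0,0,0],-1]
    - [[-0.0074,-0.0331,0],[0,0,0],-1]
    - [[-0.0074,-0.0331,0],[0,0,0],-1]
    - [[-0.0074,-0.0331,0],[0,0,0],-1]
    - [[-0.0074,-0.0331,0],[0,0,0],-1]
    - [[-0.0074,-0.0331,0],[0,0,0],-1]
    - [[-0.0074,-0.0331,0],[0,0,0],-1]
    - [[-0.0074,-0.0331,0],[0,0,0],-1]

```text
t: 5.63
ee_pos: [495.3, -83.2, 219.0]
orientation: [-0.415, -3.109, -0.0]
ft_force: [0.6, -0.4, 0.3]
width: 0.4
grasp_force: 0.0
```

Request:
servo_tool:
  steps:
    - [[0,0,-0.012],[0,0,0],-1]
    - [[0,0,-0.012],[0,0,0],-1]
    - [[0,0,-0.008],[0,0,0],-1]
    - [[0,0,-0.005],[0,0,0],-1]
    - [[0,0,-0.002],[0,0,0],-1]
    - [[0,0,-0.002],[0,0,0],-1]
    - [[0,0,-0.001],[0,0,0],-1]
    - [[0,0,0],[0,0,0],-1]

```text
t: 6.3
ee_pos: [497.8, -81.6, 179.7]
orientation: [0.415, 3.114, -0.0]
ft_force: [0.7, -0.1, 0.5]
width: 0.0
grasp_force: 0.0
```

Request:
servo_tool:
  steps:
    - [[-0.0003,-0.0012,-0.0025],[0,0,0],-1]
    - [[-0.0003,-0.0012,-0.0025],[0,0,0],-1]
    - [[-0.0003,-0.0012,-0.0025],[0,0,0],-1]
    - [[-0.0003,-0.0012,-0.0025],[0,0,0],-1]
    - [[-0.0003,-0.0012,-0.0025],[0,0,0],-1]
    - [[-0.0003,-0.0012,-0.0025],[0,0,0],-1]
    - [[-0.0003,-0.0012,-0.0025],[0,0,0],-1]
    - [[-0.0003,-0.0012,-0.0025],[0,0,0],-1]

```text
t: 6.97
ee_pos: [495.8, -92.3, 160.6]
orientation: [0.415, 3.112, -0.002]
ft_force: [-2.5, -2.1, 7.4]
width: 0.5
grasp_force: 3.9
```

The bar is past the tooth with a steady force of about 7 N, so I'll continue.

Request:
servo_tool:
  steps:
    - [[-0.0002,-0.0009,-0.0025],[0,0,0],-1]
    - [[-0.0002,-0.0009,-0.0025],[0,0,0],-1]
    - [[-0.0002,-0.0009,-0.0025],[0,0,0],-1]
    - [[-0.0002,-0.0009,-0.0025],[0,0,0],-1]
    - [[-0.0002,-0.0009,-0.0025],[0,0,0],-1]
    - [[-0.0002,-0.0009,-0.0025],[0,0,0],-1]
    - [[-0.0002,-0.0009,-0.0025],[0,0,0],-1]
    - [[-0.0002,-0.0009,-0.0025],[0,0,0],-1]

```text
t: 7.63
ee_pos: [494.1, -100.2, 140.7]
orientation: [0.415, 3.112, -0.003]
ft_force: [-2.7, -5.2, 8.0]
width: 0.6
grasp_force: 3.9
```

Request:
servo_tool:
  steps:
    - [[-0.0001,-0.0006,-0.0025],[0,0,0],-1]
    - [[-0.0001,-0.0006,-0.0025],[0,0,0],-1]
    - [[-0.0001,-0.0006,-0.0025],[0,0,0],-1]
    - [[-0.0001,-0.0006,-0.0025],[0,0,0],-1]
    - [[-0.0001,-0.0006,-0.0025],[0,0,0],-1]
    - [[-0.0001,-0.0006,-0.0025],[0,0,0],-1]
    - [[-0.0001,-0.0006,-0.0025],[0,0,0],-1]
    - [[-0.0001,-0.0006,-0.0025],[0,0,0],-1]

```text
t: 8.3
ee_pos: [493.3, -104.7, 120.5]
orientation: [0.415, 3.112, -0.003]
ft_force: [-2.4, -5.8, 7.2]
width: 0.7
grasp_force: 3.5
```

Request:
servo_tool:
  steps:
    - [[-0.0001,-0.0003,-0.0025],[0,0,0],-1]
    - [[-0.0001,-0.0003,-0.0025],[0,0,0],-1]
    - [[-0.0001,-0.0003,-0.0025],[0,0,0],-1]
    - [[-0.0001,-0.0003,-0.0025],[0,0,0],-1]
    - [[0,-0.0003,-0.002],[0,0,0],-1]
    - [[0,-0.0003,-0.002],[0,0,0],-1]
    - [[0,-0.0003,-0.002],[0,0,0],-1]
    - [[0,-0.0003,-0.002],[0,0,0],-1]

```text
t: 8.97
ee_pos: [493.0, -106.9, 102.4]
orientation: [0.415, 3.112, -0.002]
ft_force: [-3.2, -4.0, 5.4]
width: 0.1
grasp_force: 3.1
```

Nearly level: about 13 mm to go, so I'll slow down.

Request:
servo_tool:
  steps:
    - [[0,0,-0.0013],[0,0,0],-1]
    - [[0,0,-0.0013],[0,0,0],-1]
    - [[0,0,-0.0013],[0,0,0],-1]
    - [[0,0,-0.0013],[0,0,0],-1]
    - [[0,0,-0.0013],[0,0,0],-1]
    - [[0,0,-0.0013],[0,0,0],-1]
    - [[0,0,-0.0013],[0,0,0],-1]
    - [[0,0,-0.0013],[0,0,0],-1]

```text
t: 9.63
ee_pos: [493.1, -106.8, 92.0]
orientation: [0.415, 3.112, -0.002]
ft_force: [-2.5, -4.6, 4.8]
width: 0.4
grasp_force: 2.9
```

Request:
servo_tool:
  steps:
    - [[0,0,-0.0005],[0,0,0],-1]
    - [[0,0,-0.0005],[0,0,0],-1]
    - [[0,0,-0.0005],[0,0,0],-1]
    - [[0,0,-0.0005],[0,0,0],-1]
    - [[0,0,0],[0,0,0],-1]
    - [[0,0,0],[0,0,0],-1]
    - [[0,0,0],[0,0,0],-1]
    - [[0,0,0],[0,0,0],-1]

```text
t: 10.3
ee_pos: [493.1, -106.7, 90.0]
orientation: [0.415, 3.112, -0.002]
ft_force: [-2.5, -3.8, 4.9]
width: 0.6
grasp_force: 2.9
```

Request:
servo_tool:
  steps:
    - [[0,0,-0.0005],[0,0,0],-1]
    - [[0,0,-0.0005],[0,0,0],-1]
    - [[0,0,0],[0,0,0],-1]
    - [[0,0,-0.0005],[0,0,0],-1]
    - [[0,0,0],[0,0,0],-1]
    - [[0,0,0],[0,0,0],-1]
    - [[0,0,0],[0,0,0],-1]
    - [[0,0,0],[0,0,0],-1]

```text
t: 10.97
ee_pos: [493.2, -106.7, 89.1]
orientation: [0.415, 3.112, -0.002]
ft_force: [-3.6, -3.5, 13.4]
width: 0.5
grasp_force: 7.0
```

The foot is seated: force jumped to 13 N at z=89. I'll add one small nudge, then retract straight up.

Request:
servo_tool:
  steps:
    - [[0,0,-0.0004],[0,0,0],-1]
    - [[0,0,0],[0,0,0],-1]
    - [[0,0,0],[0,0,0],-1]
    - [[0,0,0],[0,0,0],-1]
    - [[0,0,0],[0,0,0],-1]
    - [[0,0,0.002],[0,0,0],-1]
    - [[0,0,0.005],[0,0,0],-1]
    - [[0,0,0.01],[0,0,0],-1]

```text
t: 11.63
ee_pos: [491.7, -105.7, 104.1]
orientation: [-0.416, -3.112, -0.001]
ft_force: [0.6, -0.1, 0.4]
width: 0.3
grasp_force: 0.0
```

Request:
servo_tool:
  steps:
    - [[0,0,0.02],[0,0,0],-1]
    - [[0,0,0.03],[0,0,0],-1]
    - [[0,0,0.03],[0,0,0],-1]
    - [[0,0,0.03],[0,0,0],-1]
    - [[-0.03,0,0.02],[0,0,0],-1]
    - [[-0.035,0,0],[0,0,0],-1]
    - [[-0.02,0,0],[0,0,0],-1]
    - [[0,0,0],[0,0,0],-1]

```text
t: 12.3
ee_pos: [403.5, -105.3, 234.8]
orientation: [-0.417, -3.112, -0.0]
ft_force: [0.0, 0.1, 0.1]
width: 0.7
grasp_force: 0.0
```

```bash
python3 -c "
from h import *
c=rep('top')
c=rep('scene');cv2.imwrite('pics/s2.png',cv2.resize(c[130:250,270:430],None,fx=5,fy=5,interpolation=2))"
```

```text
top tab slope deg -9.378101322499102 z@161 57.40414175653508 118
scene tab slope deg -8.668027690376721 z@161 54.94146487601483 88
scene bar [   4.20331981 -129.06040127   84.09679901] [[-33.0, -139.0, 77.0], [36.0, -121.0, 90.0]] 92
```

View pics/s2.png

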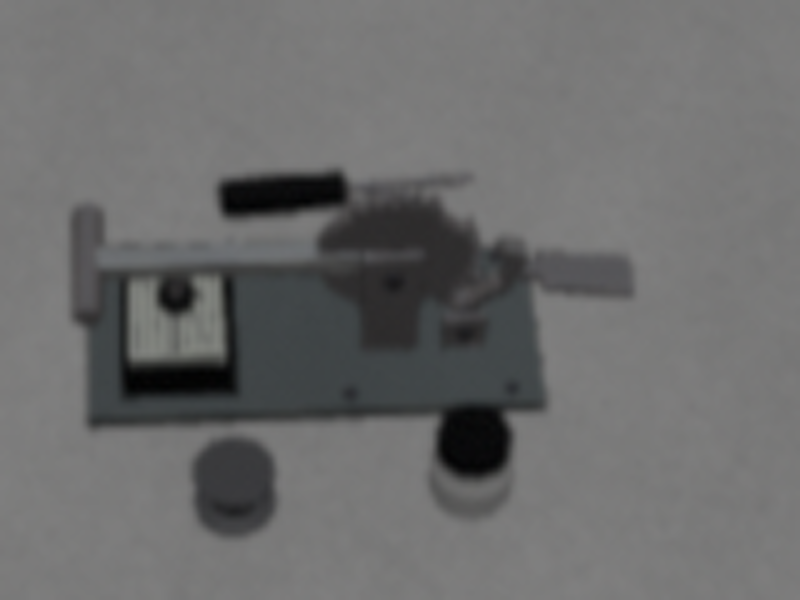

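The arm is level with its foot on the breadboard at (177,295). The tab is down at (590,272), the bystanders haven't moved, and the robot is clear.

```bash
python3 -c "
from workcell import close_job
print(close_job())"
```

```text
the job is handed in; nothing more can be done
None
```

The job is handed in: the pawl is pressed to its stop and free of the teeth, the hold-down arm is level with its foot on the breadboard, and nothing else was moved (about 12 s of the 40 s used).

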